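Close a mixing chamber and screw down its cover

TASK

Swing the mixing chamber's cover shut, then, with the key from the stand, turn the big slotted screw in the cover clockwise as far as it goes. It is too far for one twist of the wrist: part-way, let go of the key, leave it standing in the slot, and take a fresh grip to go on. Finally put the key back upright in its stand, fully down. Turn the screw only with the key, and do not disturb the beaker, jar or dish.

Things in the scene. Friction and masses are not known exactly. Their poses are not given: they have to be found in the camera images.
- chamber: Grey steel open box, 200 x 200 mm, 60 mm high, walls 12 mm, fixed. Origin: centre of its underside; z up; its front (-x side) roughly faces the robot. Its aluminium cover (200 x 200 x 12 mm) is hinged on the far (+x) rim, hinge line along y at x = 100, z = 60 mm; shut, the cover's top is at z = 72 mm.
- cover (a joint): Angle of the cover about its hinge: 0 shut flat, larger is further open (about 0.4 to 0.75 rad at the start, limit 1.0). The hinge is stiff: the cover stays where it is left and is pushed down with 2 to 4 N.
- cover_edge (a point): Middle of the cover's free (front) edge, on its upper face; 200 mm from the hinge. Axes are those of the cover (equal to the chamber's when shut).
- screw_slot (a point): Middle of the slot's mouth, on top of the captive screw's round steel head (56 mm across, 25 mm high; cover shut: chamber x = -60 mm, y = 0, head top z = 97 mm). z: screw axis; x: along the slot, turns with the screw. Slot closed at its ends: 29 mm long, 11 mm wide, 17 mm deep.
- screw (a joint): Turn of the screw: grows clockwise seen from above; starts 0 to 0.45 rad and stops hard at 3.14 rad (slot then points at the hinge, along chamber x). The screw does not rise or sink; it turns with about 0.15 N m and stays where it is left.
- key: Key, 98 mm tall, 0.2 kg, upright in its stand. Origin: blade tip (lowest point); z up; x along the blade. Blade 26 (x) x 8 (y) mm, 14 mm long; above it a shoulder 38 mm across (z 14 to 20 mm) that rests on the screw head or stand, so the key stands there by itself; shank 18 mm thick; grey handle 52 (x) x 32 (y) mm, z = 62 to 98 mm, grippable across either pair of faces.
- stand: Grey plastic block 80 (x) x 64 (y) mm, 40 mm high, fixed, left or right of the chamber. Origin: centre of its underside; z up. In its top, centred, a closed slot 31 (x) x 13 (y) mm, 22 mm deep; the key's shoulder rests on the block, with the key's origin 26 mm above the stand's.
- beaker: Glass beaker, 72 mm across, 90 mm high; bystander. Origin: centre of its underside.
- jar: White plastic jar, 68 mm across, 100 mm high; bystander. Origin: centre of its underside.
- dish: White ceramic dish, 110 mm across, 35 mm high; bystander. Origin: centre of its underside.
Not all that is in view belongs to the job. What is shaped like the stand but pink is not meant.

How it is judged:
By the outcome, as a careful person would: the job done as asked, in the order asked, and still so for the second after the job is handed in, with the robot touching nothing.
It also fails if it takes over 72 s, if anything falls off the work surface, if the arm or the gripper's body presses on something with over 40 N, if the wrist force passes 120 N, or if a joint passes its speed limit or range.

ROBOT

A 6-joint arm with a two-finger parallel gripper is mounted at the origin on the work surface. World frame = base frame: x ahead of the robot, y to its left, z up, the work surface at z = 0. Lengths are in m, angles in rad, forces in N, time in s.
With the tool pointing down it reaches from about 0.35 to 0.725 m from the base axis. Payload 6 kg.
Tool frame: the origin (TCP) lies on the centre line of the jaws, within the pads' length; the fingertips stand 14 mm ahead of it and the grasp point (between the pads) lies 5 mm behind it; z points along the fingers, y is the line along which they close (so a half turn about z gives the same grasp; the last joint's range is limited). The gripper opens to 85 mm and grips with 20 to 120 N. Pads are 22 mm wide; open, the fingers measure 114 mm over their backs; the gripper's body (76 mm by 85 mm) begins 54 mm behind the grasp point. The pads swing forward as they close: fully open they stand 13 mm farther back than shut.
Start: joints at [1.631, 0.04, 0.085, 0, -1.615, -0.334], TCP at [0.162, 0.578, 0.245] pointing down, gripper open.
Joint ranges: [-2.56, 2.56], [-1.29, 2.01], [-1.08, 1.49], [-3.29, 1.98], [-2.81, -0.18], [-2.99, 2.99]. Speed limits (rad/s): [2.57, 2.57, 3.01, 3.14, 3.14, 3.14].

INTERFACE

Orientations are given as a unit quaternion [x, y, z, w].
In Python, from workcell import r, imaging, ticket gives the robot as it stands.
- The arm moves only by the tool jog_arm, never from a script. Its argument "series" is text: rows parted by semicolons, each of 5 numbers parted by spaces: the finger opening in m, from 0 to 0.0854, then the shift along the tool's x, y, z in m, then the turn about the tool's z in rad. A call has 1 to 12 rows; each row is the pose to reach, as a shift and turn from the pose commanded when the call began, along the tool's axes at that moment; what a row does not reach only later rows make up. A row lasts 1/12 s, in which the tool goes at most 41.7 mm and 7.16 degrees, less where a joint would pass 70% of its speed; a pose out of reach is approached as far as the arm can. A call with a gripper value outside its range is refused whole. The fingers move at their own pace and stop on an object; "force" is the grip in N (left out, the last holds). Time passes only in rows, so rows that repeat a pose let the fingers close. It gives the time, the measured TCP pose, the force, the opening and the grip force at its end, in the units of the state.
- r.sense(): the state, without advancing time (a new reading comes with each control period).
- imaging.grab_frame(name): name is "scene" or "top" or "wrist"; returns a dict with "color" (400x640x3 uint8, blue, green, red), "z_map" (400x640 float32, m along the optical axis (not along the pixel's ray), 0 where there is no reading), "fx", "fy", "cx", "cy" (pixels), "position" and "attitude" of the camera in the world; the wrist camera has in their place "hand_eye" (4x4, takes a point from camera to tool coordinates, whose origin is the TCP and whose axes are the flange's). Camera axes: x right, y down, z forward; pixel columns grow to the right and rows downward; lengths in m; the calibration is good to about 2 mm. A picture is of the moment at which its call begins: read the wrist's pose just before it.
- ticket.close_job(): hands the job in; it is judged then, once.
The state is a dict: "clock": time; "joint_pos": joint angles; "joint_velocities": joint speeds; "joint_torque": joint torques, N m; "position": TCP position; "orientation": TCP orientation; "wrist_force": force on the tool from outside, world axes, zero at the start; "moment": the same for the moment, N m; "opening": opening from 0.0 (shut) to 1.0 (fully open); "grip_force": force on a finger pad.
Only numpy, scipy, OpenCV 4.12 (cv2) and the standard library are available. Lean on these libraries where they do the work, as an engineer would, in place of code of your own. Each camera call takes 0.05 s, during which the arm holds its last target. There are 200 camera calls.

## Working session

There is one attempt and no reset: what is moved stays moved. The work goes in short steps, Python scripts to look and compute and a tool call to move; the robot and the scene stay as the last step left them, time stands still between calls to the robot, and variables do not carry over. Pictures are saved under pics/ and viewed, at most 13 in all, crops included, and the job is handed in when it is done.

Besides the shell and the picture viewer there is one more tool, called after "Emit:" as name(argument=value, ...), one argument or row to a line, values as JSON. jog_arm: Moves the arm, as the interface text tells. Its arguments: {"type":"object","properties":{"series":{"type":"string"},"force":{"type":"number"}},"required":["series"]}

```bash
mkdir -p pics; ls; cat > h.py <<'E'
import numpy as np, cv2
from scipy.spatial.transform import Rotation as R
from workcell import r, imaging, ticket
def cam(name):
    s=r.sense(); f=imaging.grab_frame(name)
    if 'hand_eye' in f:
        T=np.eye(4); T[:3,:3]=R.from_quat(s['orientation']).as_matrix(); T[:3,3]=s['position']; T=T@np.array(f['hand_eye'])
    else:
        T=np.eye(4); a=np.array(f['attitude']); T[:3,:3]=a if a.shape==(3,3) else R.from_quat(a).as_matrix(); T[:3,3]=f['position']
    z=f['z_map']; v,u=np.mgrid[:z.shape[0],:z.shape[1]]
    P=np.stack([(u-f['cx'])/f['fx']*z,(v-f['cy'])/f['fy']*z,z],-1)
    P=P@T[:3,:3].T+T[:3,3]; P[z==0]=np.nan
    return f,P,T
E
python3 - <<'E'
from h import *
for n in('top','scene'):
    f,P,T=cam(n); cv2.imwrite(f'pics/{n}0.png',f['color']); np.save(f'{n}0.npy',P); print(n,T.round(3).tolist(),f['fx'])
print(r.sense())
E
```

```text
pics
top [[-0.025, -0.979, 0.203, 0.346], [-1.0, 0.025, -0.002, 0.07], [-0.003, -0.203, -0.979, 1.199], [0.0, 0.0, 0.0, 1.0]] 504.8393653658566
scene [[-0.461, 0.514, -0.724, 1.616], [0.887, 0.248, -0.389, 0.614], [-0.021, -0.822, -0.57, 0.891], [0.0, 0.0, 0.0, 1.0]] 505.9856059616179
{'clock': 0.1, 'joint_pos': array([ 1.63075343e+00,  4.07914106e-02,  8.39273357e-02, -3.68838136e-04,
       -1.61548591e+00, -3.33703815e-01]), 'joint_velocities': array([-6.93257327e-04, -2.44791097e-03,  1.01671880e-03,  2.27374053e-03,
        2.36060572e-05, -8.26440781e-04]), 'joint_torque': array([-5.07602555e-03, -3.69348049e+01,  3.48281693e+01,  6.95165634e+00,
       -4.61008385e-03, -2.13776687e-06]), 'position': array([0.16206829, 0.57743001, 0.24437313]), 'orientation': array([ 9.90648246e-01, -1.36438324e-01, -2.87652773e-05,  7.97861787e-04]), 'wrist_force': array([-1.03496566, -0.68778603, -0.809227  ]), 'moment': array([0.0376419 , 0.00893751, 0.04097041]), 'grip_force': 0.0, 'opening': 1.0022722499978087}
```

View pics/top0.png

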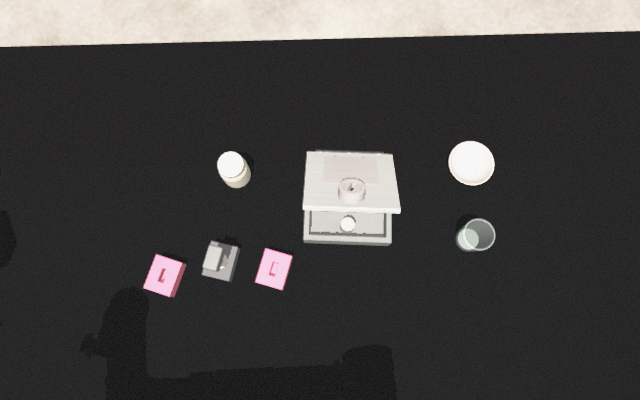

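View pics/scene0.png

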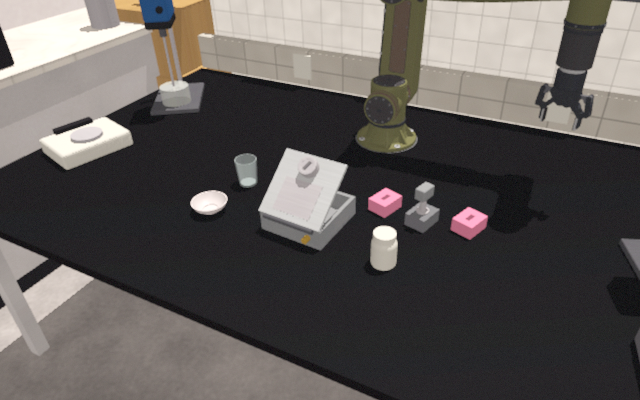

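The top view shows the chamber around (350,200) with its cover part open and the screw at (351,188). The grey stand with the key is at (220,260), with a pink decoy on either side at (165,275) and (273,268). The jar is at (233,168), the dish at (471,162) and the beaker at (477,236).

```bash
python3 - <<'E'
from h import *
P=np.load('top0.npy')
def reg(u0,u1,v0,v1,z0,z1):
    Q=P[v0:v1,u0:u1].reshape(-1,3); return Q[(Q[:,2]>z0)&(Q[:,2]<z1)]
def rect(n,Q):
    c,s,a=cv2.minAreaRect((Q[:,:2]*1000).astype(np.float32)); print(n,len(Q),np.round(c,1),np.round(s,1),round(a,1),'z',np.median(Q[:,2]).round(4))
rect('stand',reg(195,245,235,285,.03,.046))
rect('key',reg(195,245,235,285,.105,.14))
rect('standall',reg(195,245,235,285,.015,.14))
rect('rim',reg(295,400,205,250,.05,.066))
Q=reg(312,390,155,177,.07,.3);
c=Q.mean(0);n=np.linalg.svd(Q-c)[2][2];n*=np.sign(n[2]);print('cover',c,n,'ang',np.arccos(n[2]),np.degrees(np.arctan2(n[1],n[0])))
Q=reg(295,405,145,215,.065,.3);d=(Q-c)@n; F=Q[abs(d)<.006]
yaw=np.arctan2(-n[1],-n[0]) 
e=np.array([-n[1],n[0],0]);e/=np.linalg.norm(e);g=np.cross(n,e); 
for a,nm in((e,'e'),(g,'g')):print(nm,a.round(3),np.percentile((F-c)@a,[0.3,1,99,99.7]).round(4))
H=Q[(d>.015)&(d<.032)];print('head',len(H),H.mean(0),(np.median(d[(d>.015)&(d<.032)])))
for nm,a in(('jar',(215,255,148,190)),('dish',(445,500,138,188)),('beak',(450,500,215,255)),('p1',(140,190,250,300)),('p2',(252,296,245,292))):
    rect(nm,reg(*a,.02,.2)); print(reg(*a,.02,.2)[:,2].max())
E
```

```text
stand 593 [448.8 289.9] [65.2 80.1] 75.1 z 0.0387
key 390 [448.6 289.5] [32.2 51.5] 73.6 z 0.1221
standall 1067 [448.9 289.9] [65.4 80. ] 75.4 z 0.0414
rim 930 [516.9  -4.6] [199.9  67.7] 86.4 z 0.0581
cover [ 0.64939062 -0.01392799  0.10264923] [ 0.63438173 -0.0401944   0.77197424] ang 0.6888551594194956 -3.6254124146746647
e [0.063 0.998 0.   ] [-0.0979 -0.0966  0.0991  0.1004]
g [-0.77   0.049  0.636] [-0.0574 -0.0557  0.1466  0.1477]
head 393 [ 0.5780144  -0.00809157  0.18944202] 0.021993886531057445
jar 842 [657.8 255.3] [63.2 63.3] 81.2 z 0.0965
0.10366533794626709
dish 578 [ 667.2 -309.4] [108.4 106.3] 88.7 z 0.0291
0.039198748264751115
beak 713 [ 488.3 -292.8] [70.6 70.4] 44.7 z 0.068
0.0935176105932154
p1 1024 [419.1 419.3] [65.9 79.5] 70.5 z 0.0384
0.04639642803015387
p2 945 [427.2 166.6] [64.6 79.9] 72.3 z 0.0385
0.04611116541059834
```

Emit:
jog_arm(
  series="0 .028 .0225 0 0;0 .057 .045 0 0;0 .085 .0675 0 0;0 .113 .09 0 0;0 .142 .113 0 0;0 .17 .135 0 0;0 .198 .158 0 0;0 .227 .18 0 0;0 .255 .203 0 0;0 .283 .226 0 0;0 .312 .248 0 0;0 .34 .271 0 0",
  force=60,
)

```text
clock: 1.1
position: [0.4168, 0.2232, 0.2451]
orientation: [0.991, -0.136, -0.0, -0.0]
wrist_force: [1.4, 0.4, 0.1]
opening: -0.002
grip_force: 0.0
```

Emit:
jog_arm(
  series="0 .028 .0225 0 0;0 .057 .045 0 0;0 .085 .0675 0 0;0 .113 .09 0 0;0 .142 .113 0 0;0 .17 .135 0 0;0 .17 .135 0 0;0 .17 .135 0 0;0 .17 .135 0 0",
)

```text
clock: 1.85
position: [0.5432, 0.0489, 0.2448]
orientation: [0.991, -0.137, -0.0, 0.0]
wrist_force: [-0.7, -0.0, 0.8]
opening: 0.002
grip_force: 0.0
```

Emit:
jog_arm(
  series="0 0 0 .015 0;0 0 0 .027 0;0 0 0 .039 0;0 0 0 .051 0;0 0 0 .063 0;0 0 0 .075 0;0 0 0 .087 0;0 0 0 .099 0;0 0 0 .111 0;0 0 0 .123 0;0 0 0 .135 0;0 0 0 .143 0",
)

```text
clock: 2.85
position: [0.5429, 0.0487, 0.1002]
orientation: [0.991, -0.137, -0.001, 0.0]
wrist_force: [0.5, -1.1, 0.7]
opening: 0.0
grip_force: 0.0
```

Emit:
jog_arm(
  series="0 0 0 .003 0;0 0 0 .006 0;0 0 0 .009 0;0 0 0 .011 0;0 0 0 .013 0;0 0 0 .014 0",
)

```text
clock: 3.35
position: [0.5435, 0.0489, 0.0884]
orientation: [0.991, -0.136, 0.0, -0.0]
wrist_force: [0.7, 0.3, 0.7]
opening: -0.002
grip_force: 0.0
```

```bash
python3 - <<'E'
from h import *
f,P,T=cam('scene'); cv2.imwrite('pics/s1.png',cv2.resize(f['color'][100:300,200:440],None,fx=3,fy=3))
print(r.sense()['wrist_force'])
E
```

```text
[-0.27369489  0.37937978  0.3154857 ]
```

View pics/s1.png

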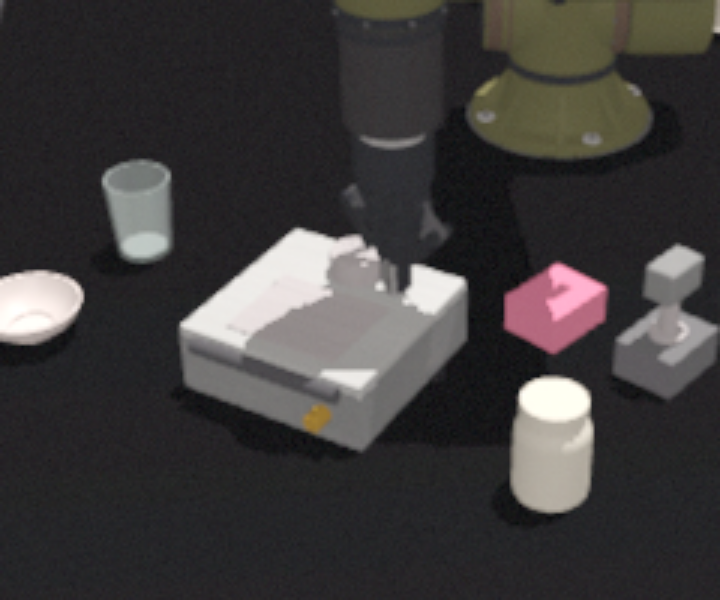

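The crop shows the cover nearly flat under the closed fingers (390,285), with the key still standing in its stand (670,320). I'll press the last few millimetres and watch the force.

Emit:
jog_arm(
  series="0 0 0 .001 0;0 0 0 .002 0;0 0 0 .003 0;0 0 0 .004 0;0 0 0 .004 0",
)

```text
clock: 3.82
position: [0.5436, 0.0489, 0.0861]
orientation: [0.991, -0.136, 0.001, 0.0]
wrist_force: [-4.7, -0.1, 8.5]
opening: 0.001
grip_force: 4.3
```

Emit:
jog_arm(
  series="0 0 0 -.02 0;0 0 0 -.06 0;0 0 0 -.1 0;.085 -.02 .03 -.14 0;.085 -.04 .055 -.17 0;.085 -.04 .055 -.18 0;.085 -.04 .055 -.18 0;.085 -.04 .055 -.18 0;.085 -.04 .055 -.18 0",
)

```text
clock: 4.57
position: [0.49, 0.007, 0.2635]
orientation: [0.991, -0.136, -0.0, -0.0]
wrist_force: [-0.6, 0.0, 0.3]
opening: 0.842
grip_force: 0.0
```

```bash
python3 - <<'E'
from h import *
f,P,T=cam('wrist'); cv2.imwrite('pics/w1.png',f['color']); np.save('w1.npy',P); print(np.array(f['hand_eye']).round(3),f['fx'],f['cx'],f['cy'],T.round(3))
c=np.load('w1.npy')
Q=P.reshape(-1,3); s=(abs(Q[:,0]-.524)<.045)&(abs(Q[:,1]+.0055)<.045)&(Q[:,2]>.091)&(Q[:,2]<.104)
H=Q[s]; print(len(H),np.median(H[:,2]),cv2.minEnclosingCircle((H[:,:2]*1000).astype(np.float32)))
s2=(abs(Q[:,0]-.58)<.15)&(abs(Q[:,1])<.15)&(Q[:,2]>.06)&(Q[:,2]<.08);C=Q[s2]
c0=C.mean(0);n=np.linalg.svd(C-c0,full_matrices=False)[2][2];print('cover',n*np.sign(n[2]),np.median(C[:,2]),C[:,2].min(),cv2.minAreaRect((C[:,:2]*1000).astype(np.float32)))
E
```

```text
[[-0.001 -0.949 -0.314  0.08 ]
 [ 1.    -0.    -0.001 -0.   ]
 [ 0.001 -0.314  0.949 -0.128]
 [ 0.     0.     0.     1.   ]] 296.1478820815047 321.12172513973974 196.6546541517659 [[-0.271 -0.914 -0.303  0.568]
 [-0.963  0.257  0.086 -0.014]
 [-0.001  0.315 -0.949  0.391]
 [ 0.     0.     0.     1.   ]]
2125 0.09573523394552119 ((525.3343505859375, -2.28125262260437), 27.9671630859375)
cover [-7.21135821e-03  4.67323783e-04  9.99973889e-01] 0.07178319784202317 0.06761439367581823 ((583.12451171875, -5.839874267578125), (200.90646362304688, 195.6820526123047), 86.40922546386719)
```

View pics/w1.png

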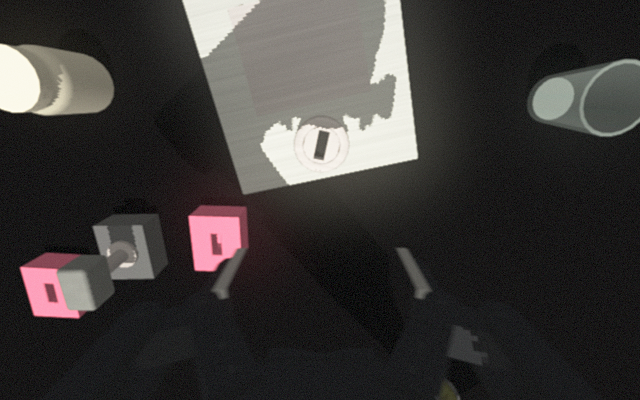

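The wrist view shows the cover flat, with the slot in the screw head at (321,145). The slot looks about 10° off vertical in the image. I'll measure it on the plane z=0.097 and also measure the key.

```bash
cat >> h.py <<'E'
def onplane(f,T,uv,z):
    uv=np.asarray(uv,float).reshape(-1,2)
    d=np.c_[(uv[:,0]-f['cx'])/f['fx'],(uv[:,1]-f['cy'])/f['fy'],np.ones(len(uv))]@T[:3,:3].T
    return T[:3,3]+d*((z-T[2,3])/d[:,2:])
def slot(f,T,c,z,rad=.022,thr=110,show=False):
    g=f['color'].max(2); v,u=np.mgrid[:g.shape[0],:g.shape[1]]
    Q=onplane(f,T,np.c_[u.ravel(),v.ravel()],z); m=(np.hypot(Q[:,0]-c[0],Q[:,1]-c[1])<rad)&(g.ravel()<thr)
    return cv2.minAreaRect((Q[m][:,:2]*1000).astype(np.float32)),Q[m].mean(0),m.sum()
E
python3 - <<'E'
from h import *
f,P,T=cam('wrist'); print(r.sense()['position'])
g=f['color'].max(2); print(g[128:163:2,308:336:2])
print(slot(f,T,(.5253,-.0023),.097))
Q=P.reshape(-1,3); s=(abs(Q[:,0]-.449)<.06)&(abs(Q[:,1]-.29)<.06)&(Q[:,2]>.115)&(Q[:,2]<.13);H=Q[s];print(len(H),cv2.minAreaRect((H[:,:2]*1000).astype(np.float32)),np.median(H[:,2]))
s=(abs(Q[:,0]-.449)<.06)&(abs(Q[:,1]-.29)<.05)&(Q[:,2]>.03)&(Q[:,2]<.046);H=Q[s];print(len(H),cv2.minAreaRect((H[:,:2]*1000).astype(np.float32)),np.median(H[:,2]))
E
```

```text
[0.48990043 0.00700265 0.26262314]
[[245 243 230 238 234 245 204 235 237 177 202 215 157 169]
 [239 235 243 244 245 225 147 180 223 243 248 241 226 247]
 [233 244 244 244 246 193  84  87  92 102 141 239 244 237]
 [243 243 244 244 246 148  91  90  93  89 134 244 244 241]
 [244 244 244 245 243 121  92  93  96  91 170 247 245 245]
 [245 245 245 246 234 100  91  96  96  92 206 247 244 244]
 [245 245 245 247 224  89  97  94  89 101 234 246 245 245]
 [244 245 245 247 185  88  92  92  96 114 246 245 245 244]
 [245 245 245 247 141  93  95  92  90 149 246 245 245 245]
 [246 245 246 244 123  93  92  92  90 192 248 245 245 244]
 [246 245 247 235  98  96  92  94  95 222 248 246 246 244]
 [246 246 248 220  87  95  94  96 110 241 246 246 245 245]
 [247 245 249 168  78  86  88  96 133 247 246 245 246 246]
 [247 247 249 128  80  81  90  80 174 248 247 247 247 248]
 [245 248 242 125 109  98  88  84 213 248 247 247 247 239]
 [229 245 242 185 154 137 121 118 234 247 247 247 241 229]
 [242 238 240 245 246 245 239 229 247 248 246 241 228 244]
 [244 244 236 225 227 236 245 245 242 237 237 238 245 244]]
(((526.3120727539062, -2.3179006576538086), (8.420849800109863, 25.22371482849121), 61.46387481689453), array([ 0.52645756, -0.00242263,  0.097     ]), np.int64(220))
1495 ((451.35211181640625, 291.48406982421875), (32.38579559326172, 51.82986068725586), 73.82279968261719) 0.12286091298816637
2476 ((450.9770812988281, 292.94232177734375), (66.89155578613281, 81.35783386230469), 75.42389678955078) 0.03928187773326691
```

Emit:
jog_arm(
  series=".085 -.014 -.033 0 0;.085 -.029 -.066 0 0;.085 -.043 -.098 0 0;.085 -.058 -.131 0 0;.085 -.072 -.164 0 0;.085 -.086 -.197 0 0;.085 -.101 -.229 0 0;.085 -.115 -.262 0 0;.085 -.115 -.262 0 0;.085 -.115 -.262 0 0",
)

```text
clock: 5.5
position: [0.4494, 0.2917, 0.2619]
orientation: [0.991, -0.135, -0.001, 0.002]
wrist_force: [0.1, 0.1, 0.8]
opening: 0.993
grip_force: 0.0
```

```bash
python3 - <<'E'
from h import *
f,P,T=cam('wrist'); print(r.sense()['position'],r.sense()['orientation'])
Q=P.reshape(-1,3)
for z0,z1 in((.115,.13),(.03,.046)):
    s=(abs(Q[:,0]-.449)<.06)&(abs(Q[:,1]-.29)<.06)&(Q[:,2]>z0)&(Q[:,2]<z1);H=Q[s];print(len(H),cv2.minAreaRect((H[:,:2]*1000).astype(np.float32)),np.median(H[:,2]))
E
```

```text
[0.44984716 0.29068349 0.26261548] [ 9.90750971e-01 -1.35682590e-01 -7.36172238e-04  1.48556052e-03]
1760 ((450.5870361328125, 292.3074951171875), (31.3039493560791, 52.56182861328125), 73.32630920410156) 0.1229206416628742
2001 ((450.8836975097656, 292.6055908203125), (63.918701171875, 80.04183959960938), 75.0247802734375) 0.0391499927800264
```

Emit:
jog_arm(
  series=".085 0 -.002 .03 .017;.085 0 -.002 .06 .017;.085 0 -.002 .09 .017;.085 0 -.002 .12 .017;.085 0 -.002 .14 .017;.085 0 -.002 .155 .017;.085 0 -.002 .1615 .017;.085 0 -.002 .1615 .017;.085 0 -.002 .1615 .017",
)

```text
clock: 6.3
position: [0.4512, 0.2915, 0.1035]
orientation: [0.989, -0.145, 0.0, 0.0]
wrist_force: [-0.2, 0.5, 0.1]
opening: 0.996
grip_force: 0.0
```

Emit:
jog_arm(
  series=".02 0 0 0 0;.02 0 0 0 0;.02 0 0 0 0;.02 0 0 0 0;.02 0 0 0 0;.02 0 0 0 0;.02 0 0 0 0;.02 0 0 0 0",
  force=70,
)

```text
clock: 6.97
position: [0.451, 0.2923, 0.1036]
orientation: [0.989, -0.145, 0.001, -0.0]
wrist_force: [-0.1, 0.3, 5.0]
opening: 0.365
grip_force: 69.8
```

Emit:
jog_arm(
  series=".02 0 0 -.01 0;.02 0 0 -.03 0;.02 0 0 -.06 0;.02 0 0 -.09 0;.02 0 0 -.12 0;.02 0 0 -.13 0;.02 0 0 -.13 0",
)

```text
clock: 7.55
position: [0.4514, 0.2925, 0.2359]
orientation: [0.989, -0.145, 0.001, -0.002]
wrist_force: [-0.1, 0.2, -2.3]
opening: 0.367
grip_force: 69.4
```

Emit:
jog_arm(
  series=".02 .0135 .031 0 .026;.02 .027 .063 0 .051;.02 .040 .094 0 .077;.02 .054 .125 0 .103;.02 .067 .157 0 .129;.02 .081 .188 0 .155;.02 .094 .219 0 .18;.02 .1076 .2507 0 .206;.02 .1076 .2507 0 .206;.02 .1076 .2507 0 .206",
)

```text
clock: 8.38
position: [0.4812, 0.0194, 0.2305]
orientation: [0.969, -0.247, -0.002, 0.001]
wrist_force: [-0.4, 1.0, -2.6]
opening: 0.365
grip_force: 70.0
```

```bash
python3 - <<'E'
from h import *
s=r.sense();f,P,T=cam('wrist'); print(s['position'],s['orientation'],s['wrist_force'])
cv2.imwrite('pics/w2.png',f['color']); np.save('w2.npy',P); np.savez('w2.npz',z=f['z_map'],c=f['color'],T=T)
print(slot(f,T,(.526,-.0023),.097))
E
```

```text
[0.48118552 0.01938431 0.23045707] [ 9.68897451e-01 -2.47455805e-01 -1.66271065e-03  7.67768309e-04] [-0.44225848  1.03763892 -2.58098433]
(((526.6815185546875, -2.0269603729248047), (10.298613548278809, 26.565017700195312), 61.47193908691406), array([ 0.52675892, -0.00242902,  0.097     ]), np.int64(384))
```

View pics/w2.png

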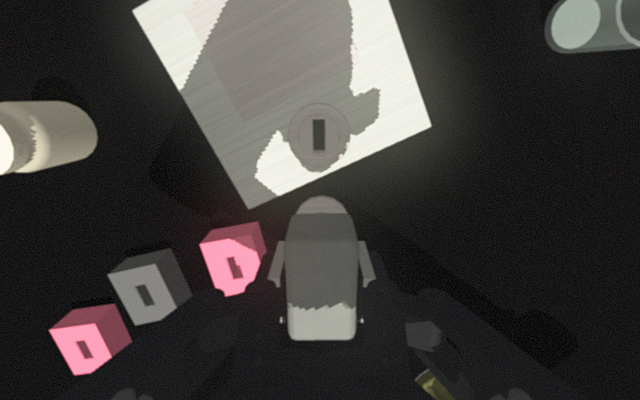

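The wrist view shows the slot at (319,135), about vertical in the image, and the held key's handle centred at (322,270) with its shoulder rim at (322,200). I'll measure both in the tool frame.

```bash
python3 - <<'E'
from h import *
s=r.sense(); p=s['position']; Rt=R.from_quat(s['orientation']).as_matrix()
print(p)
f,P,T=cam('wrist')
L=((P-p)@Rt)*1000  # tool coords mm
Q=L[190:350,275:370].reshape(-1,3)
Q=Q[~np.isnan(Q[:,0])]
H=Q[(Q[:,2]<-10)&(Q[:,2]>-32)&(abs(Q[:,1])<25)&(abs(Q[:,0])<40)]
print('handle top',len(H),np.median(H[:,2]),cv2.minAreaRect(H[:,:2].astype(np.float32)),np.percentile(H[:,0],[1,99]))
S=Q[(Q[:,2]>40)&(Q[:,2]<75)&(abs(Q[:,1])<25)&(abs(Q[:,0])<40)]
print('shoulder',len(S),np.median(S[:,2]),S.min(0),S.max(0))
S2=S[abs(S[:,2]-np.median(S[:,2]))<4]; A=np.c_[2*S2[:,:2],np.ones(len(S2))]
hull=cv2.convexHull(S2[:,:2].astype(np.float32))[:,0]; print(hull.round(1).tolist())
# slot profile
X=np.array([1,0,0]);c=np.array([.5267,-.0022]);g=f['color'].max(2).astype(np.float32)
a=np.radians(-28.5); ex=np.array([np.cos(a),np.sin(a)]);ey=np.array([-ex[1],ex[0]])
def pix(w):
    q=(np.r_[w,.097]-T[:3,3])@T[:3,:3]; return f['cx']+f['fx']*q[0]/q[2],f['cy']+f['fy']*q[1]/q[2]
for e,o in((ex,ey),(ey,ex)):
    t=np.arange(-20,20.5,1); v=[np.mean([cv2.getRectSubPix(g,(1,1),tuple(map(float,pix(c+e*k/1e3+o*j/1e3))))[0,0] for j in(-3,0,3)]) for k in t]
    print(np.c_[t,v].round(0).astype(int).tolist())
E
```

```text
[0.48124639 0.02044042 0.2306676 ]
handle top 8803 -19.440839059461506 ((0.1580524444580078, -0.1873149871826172), (52.15596008300781, 42.09125900268555), 0.5764315724372864) [-24.23235129  25.55775285]
shoulder 651 58.588971745732664 [  6.26063155 -17.7855136   56.662307  ] [18.46985342 17.13012567 64.51546665]
[[18.5, -0.699999988079071], [17.899999618530273, 3.9000000953674316], [17.200000762939453, 6.0], [16.399999618530273, 8.0], [13.300000190734863, 12.699999809265137], [10.5, 14.800000190734863], [8.100000381469727, 16.200000762939453], [6.400000095367432, 17.100000381469727], [6.300000190734863, -17.799999237060547], [8.699999809265137, -16.5], [10.100000381469727, -15.600000381469727], [11.5, -14.800000190734863], [12.100000381469727, -14.399999618530273], [15.800000190734863, -10.0], [16.600000381469727, -8.800000190734863], [17.100000381469727, -7.5], [17.5, -5.400000095367432]]
[[-20, 136], [-19, 136], [-18, 132], [-17, 131], [-16, 128], [-15, 118], [-14, 109], [-13, 88], [-12, 69], [-11, 64], [-10, 65], [-9, 66], [-8, 65], [-7, 64], [-6, 67], [-5, 65], [-4, 68], [-3, 65], [-2, 66], [-1, 66], [0, 66], [1, 65], [2, 65], [3, 65], [4, 67], [5, 65], [6, 65], [7, 67], [8, 65], [9, 65], [10, 64], [11, 62], [12, 67], [13, 93], [14, 124], [15, 135], [16, 129], [17, 129], [18, 133], [19, 135], [20, 137]]
[[-20, 135], [-19, 131], [-18, 126], [-17, 132], [-16, 136], [-15, 136], [-14, 136], [-13, 135], [-12, 134], [-11, 136], [-10, 135], [-9, 135], [-8, 135], [-7, 136], [-6, 119], [-5, 85], [-4, 66], [-3, 65], [-2, 65], [-1, 67], [0, 66], [1, 64], [2, 64], [3, 66], [4, 72], [5, 103], [6, 128], [7, 137], [8, 135], [9, 135], [10, 135], [11, 136], [12, 136], [13, 135], [14, 134], [15, 134], [16, 135], [17, 128], [18, 128], [19, 132], [20, 134]]
```

Emit:
jog_arm(
  series=".02 .015 -.0007 0 0;.02 .03 -.0014 0 0;.02 .045 -.002 0 0;.02 .0505 -.002 .01 0;.02 .0505 -.002 .03 0;.02 .0505 -.002 .045 0;.02 .0505 -.002 .049 0;.02 .0505 -.002 .049 0;.02 .0505 -.002 .049 0;.02 .0505 -.002 .049 0",
)

```text
clock: 9.32
position: [0.5276, -0.001, 0.185]
orientation: [0.969, -0.245, 0.001, -0.0]
wrist_force: [0.4, -0.2, -2.4]
opening: 0.367
grip_force: 70.0
```

```bash
python3 - <<'E'
from h import *
for n in('wrist','scene','wrist'):
    s=r.sense(); print(s['position'],s['orientation'][:2],s['wrist_force']); f,P,T=cam(n)
    if n=='scene': cv2.imwrite('pics/s2.png',cv2.resize(f['color'][140:240,250:390],None,fx=5,fy=5))
E
```

```text
[ 0.52764923 -0.00096631  0.18504533] [ 0.96939846 -0.24549083] [ 0.39084187 -0.17687701 -2.4198463 ]
[ 0.52766927 -0.0010232   0.18512873] [ 0.96937359 -0.24558873] [-0.45901583  0.08225439 -1.83659493]
[ 0.52765014 -0.00109585  0.18501773] [ 0.96934571 -0.24569896] [ 0.88272956 -0.25679508 -1.33173729]
```

View pics/s2.png

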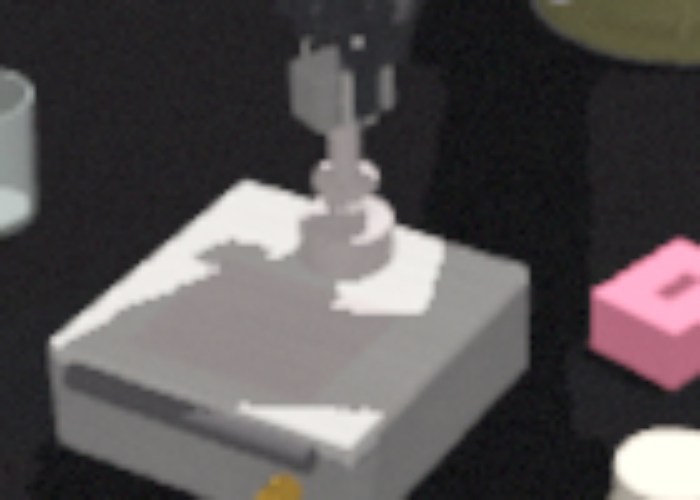

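The scene crop shows the blade hovering just above the screw head at (345,205). The measured pose is about 1.5 mm off sideways, so I'll correct that and descend slowly.

Emit:
jog_arm(
  series=".02 -.0005 .0015 .002 0;.02 -.0005 .0015 .005 0;.02 -.0005 .0015 .007 0;.02 -.0005 .0015 .009 0;.02 -.0005 .0015 .011 0;.02 -.0005 .0015 .0125 0;.02 -.0005 .0015 .014 0;.02 -.0005 .0015 .0155 0;.02 -.0005 .0015 .0155 0",
)

```text
clock: 10.22
position: [0.526, -0.0024, 0.1679]
orientation: [0.969, -0.246, -0.0, 0.0]
wrist_force: [1.0, -0.7, -1.5]
opening: 0.367
grip_force: 70.0
```

Emit:
jog_arm(
  series=".02 0 0 .001 0;.02 0 0 .002 0;.02 0 0 .003 0;.02 0 0 .004 0;.02 0 0 .005 0;.02 0 0 .006 0;.02 0 0 .007 0;.02 0 0 .007 0",
)

```text
clock: 10.88
position: [0.526, -0.0025, 0.161]
orientation: [0.969, -0.246, -0.0, 0.0]
wrist_force: [0.4, -0.7, -1.9]
opening: 0.362
grip_force: 70.0
```

Emit:
jog_arm(
  series=".02 0 0 .0005 0;.02 0 0 .001 0;.02 0 0 .0015 0;.02 0 0 .002 0;.02 0 0 .002 0",
)

```text
clock: 11.3
position: [0.5263, -0.0025, 0.1604]
orientation: [0.969, -0.246, 0.001, -0.0]
wrist_force: [-2.4, 0.3, 5.3]
opening: 0.365
grip_force: 70.7
```

Emit:
jog_arm(
  series=".02 0 0 -.001 .08;.02 0 0 -.001 .2;.02 0 0 -.001 .32;.02 0 0 -.001 .44;.02 0 0 -.001 .56;.02 0 0 -.001 .68;.02 0 0 -.001 .8;.02 0 0 -.001 .92;.02 0 0 -.001 1.04;.02 0 0 -.001 1.16;.02 0 0 -.001 1.28;.02 0 0 -.001 1.38",
)

```text
clock: 12.3
position: [0.5256, -0.0029, 0.1605]
orientation: [-0.589, 0.808, -0.0, -0.001]
wrist_force: [-3.3, -0.9, 3.2]
opening: 0.363
grip_force: 70.6
```

Emit:
jog_arm(
  series=".02 0 0 0 0;.02 0 0 0 0;.02 0 0 0 0",
)

```text
clock: 12.55
position: [0.5258, -0.0028, 0.1605]
orientation: [-0.592, 0.806, -0.0, -0.001]
wrist_force: [-4.7, -0.9, 3.9]
opening: 0.364
grip_force: 70.6
```

Emit:
jog_arm(
  series=".085 0 0 0 0;.085 0 0 0 0;.085 0 0 0 0;.085 0 0 0 0;.085 0 0 0 0;.085 0 0 0 0;.085 0 0 0 0;.085 0 0 0 0",
)

```text
clock: 13.22
position: [0.5262, -0.0024, 0.1603]
orientation: [-0.591, 0.807, -0.0, 0.0]
wrist_force: [1.1, 0.1, -0.1]
opening: 0.995
grip_force: 0.0
```

Emit:
jog_arm(
  series=".085 0 0 0 -.12;.085 0 0 0 -.24;.085 0 0 0 -.36;.085 0 0 0 -.48;.085 0 0 0 -.6;.085 0 0 0 -.72;.085 0 0 0 -.84;.085 0 0 0 -.96;.085 0 0 0 -1.08;.085 0 0 0 -1.2;.085 0 0 0 -1.32;.085 0 0 0 -1.44",
)

```text
clock: 14.22
position: [0.5261, -0.0024, 0.1603]
orientation: [0.977, -0.214, 0.0, 0.0]
wrist_force: [0.1, 0.0, -0.6]
opening: 0.998
grip_force: 0.0
```

Emit:
jog_arm(
  series=".085 0 0 0 -.12;.085 0 0 0 -.131;.085 0 0 0 -.131",
)

```text
clock: 14.47
position: [0.5262, -0.0024, 0.1603]
orientation: [0.988, -0.154, 0.0, 0.0]
wrist_force: [0.5, -0.3, 0.3]
opening: 0.996
grip_force: 0.0
```

```bash
python3 - <<'E'
from h import *
s=r.sense(); p=s['position']; Rt=R.from_quat(s['orientation']).as_matrix(); print(p,s['orientation'],s['wrist_force'],s['opening'])
f,P,T=cam('wrist'); L=((P-p)@Rt)*1000; Q=L.reshape(-1,3);Q=Q[~np.isnan(Q[:,0])]
H=Q[(Q[:,2]<-10)&(Q[:,2]>-32)&(abs(Q[:,1])<33)&(abs(Q[:,0])<30)]
print('handle top',len(H),np.median(H[:,2]),cv2.minAreaRect(H[:,:2].astype(np.float32)))
cv2.imwrite('pics/w3.png',f['color'])
E
```

```text
[ 0.52615228 -0.00241409  0.16032659] [ 9.88129088e-01 -1.53625848e-01  5.91029289e-05  9.77331931e-06] [ 0.51908081 -0.33828903  0.33494709] 0.9957993124173116
handle top 8030 -19.49075563531845 ((-0.2805919647216797, 0.07275390625), (52.39019775390625, 32.596763610839844), 89.29009246826172)
```

View pics/w3.png

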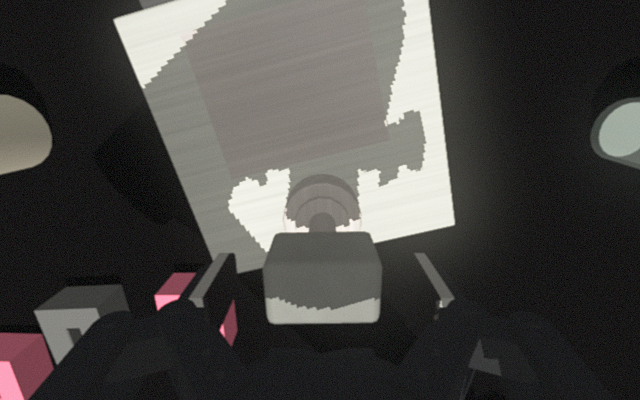

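The view shows the key standing upright in the slot, centred between the open fingers, handle at (322,280), with its wide faces towards the pads. I'll take the fresh grip and go on turning.

Emit:
jog_arm(
  series=".04 0 0 0 0;.04 0 0 0 0;.04 0 0 0 0;.04 0 0 0 0;.04 0 0 0 0;.04 0 0 0 0;.04 0 0 0 0",
  force=70,
)

```text
clock: 15.1
position: [0.5262, -0.0025, 0.1606]
orientation: [0.988, -0.152, 0.0, 0.0]
wrist_force: [-1.5, 0.1, 3.4]
opening: 0.599
grip_force: 72.5
```

Emit:
jog_arm(
  series=".04 0 0 0 .07;.04 0 0 0 .19;.04 0 0 0 .31;.04 0 0 0 .43;.04 0 0 0 .55;.04 0 0 0 .67;.04 0 0 0 .79;.04 0 0 0 .91;.04 0 0 0 1.03;.04 0 0 0 1.13;.04 0 0 0 1.2;.04 0 0 0 1.24",
)

```text
clock: 16.1
position: [0.5259, -0.003, 0.1607]
orientation: [0.715, -0.7, 0.0, 0.001]
wrist_force: [-2.4, -1.4, 3.0]
opening: 0.6
grip_force: 72.9
```

```bash
python3 - <<'E'
from h import *
s=r.sense();print(s['moment'],np.degrees(2*np.arctan2(*s['orientation'][[1,0]])))
E
```

```text
[-0.71619364  0.67970626  0.14385837] -88.78395267236775
```

Emit:
jog_arm(
  series=".04 0 0 0 .03;.04 0 0 0 .06;.04 0 0 0 .09;.04 0 0 0 .11;.04 0 0 0 .11",
)

```text
clock: 16.52
position: [0.5259, -0.003, 0.1606]
orientation: [-0.676, 0.737, -0.0, -0.001]
wrist_force: [-1.0, -2.4, 3.7]
opening: 0.597
grip_force: 72.9
```

```bash
python3 - <<'E'
from h import *
s=r.sense();print(s['moment'],np.degrees(2*np.arctan2(*s['orientation'][[1,0]])))
E
```

```text
[-1.0515808   1.01656563  0.10821103] 265.077161864996
```

Emit:
jog_arm(
  series=".04 0 0 0 .02;.04 0 0 0 .04;.04 0 0 0 .06;.04 0 0 0 .06",
)

```text
clock: 16.85
position: [0.526, -0.0029, 0.1606]
orientation: [-0.653, 0.757, -0.0, -0.0]
wrist_force: [-3.3, -3.2, 5.6]
opening: 0.597
grip_force: 73.0
```

```bash
python3 - <<'E'
from h import *
s=r.sense();print(s['moment'],np.degrees(2*np.arctan2(*s['orientation'][[1,0]])))
E
```

```text
[-1.38067183  1.31240708  0.1501457 ] 261.57652226289156
```

Emit:
jog_arm(
  series=".04 0 0 0 .02;.04 0 0 0 .04;.04 0 0 0 .06;.04 0 0 0 .06",
)

```text
clock: 17.18
position: [0.5259, -0.0029, 0.1606]
orientation: [-0.63, 0.776, -0.0, -0.0]
wrist_force: [-3.7, -2.9, 5.3]
opening: 0.597
grip_force: 73.0
```

```bash
python3 - <<'E'
from h import *
s=r.sense();print(s['moment'],np.degrees(2*np.arctan2(*s['orientation'][[1,0]])))
E
```

```text
[-1.46457117  1.3380772   0.06643847] 258.1373501774914
```

```bash
python3 - <<'E'
from h import *
s=r.sense(); p=s['position']; Rt=R.from_quat(s['orientation']).as_matrix(); print(s['moment'],s['wrist_force'],s['joint_pos'].round(3), s['joint_torque'].round(2))
f,P,T=cam('wrist'); L=((P-p)@Rt)*1000; Q=L.reshape(-1,3);Q=Q[~np.isnan(Q[:,0])]
H=Q[(Q[:,2]<-10)&(Q[:,2]>-32)&(abs(Q[:,1])<33)&(abs(Q[:,0])<30)]
c=H.mean(0);n=np.linalg.svd(H-c,full_matrices=False)[2][2]
print('handle top',len(H),np.median(H[:,2]),cv2.minAreaRect(H[:,:2].astype(np.float32)),n)
print(s['orientation'])
cv2.imwrite('pics/w4.png',f['color'])
E
```

```text
[-1.46457117  1.3380772   0.06643847] [-3.65789562 -2.92768304  5.27085821] [ 3.78e-01 -1.52e-01 -2.54e-01  1.00e-03 -1.47e+00 -5.85e-01] [  1.86 -24.55  33.74   5.15   1.74  -0.35]
handle top 9668 -19.390960252416757 ((-0.31334686279296875, 0.2650909423828125), (65.71277618408203, 32.407901763916016), 89.31476593017578) [ 0.10252813 -0.00201426 -0.99472807]
[-6.30251330e-01  7.76390972e-01 -3.00524174e-04 -4.79552766e-04]
```

View pics/w4.png

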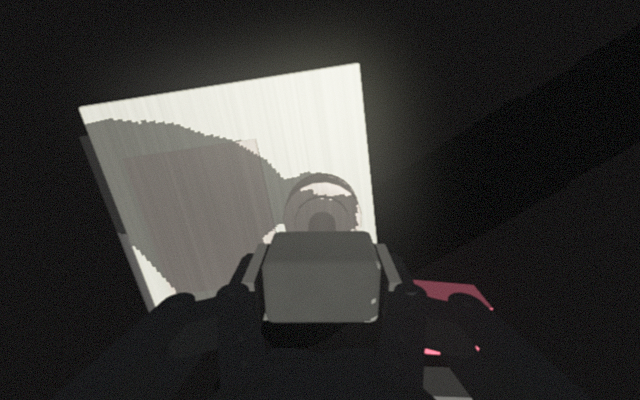

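The crop shows the grip firm, with the key square in the jaws at (322,275). The turning moment is still only friction, so the stop isn't reached yet. I'll go on in small steps.

Emit:
jog_arm(
  series=".04 0 0 0 .01;.04 0 0 0 .02;.04 0 0 0 .03;.04 0 0 0 .04;.04 0 0 0 .04",
)

```text
clock: 17.65
position: [0.5259, -0.0029, 0.1606]
orientation: [-0.615, 0.788, -0.0, -0.001]
wrist_force: [-3.3, -4.8, 6.3]
opening: 0.595
grip_force: 73.3
```

```bash
python3 - <<'E'
from h import *
s=r.sense();print(s['moment'],np.degrees(2*np.arctan2(*s['orientation'][[1,0]])),s['joint_torque'][5])
E
```

```text
[-1.40176947  1.4151273   0.52911936] 255.92087437318466 -0.6445928290486336
```

Emit:
jog_arm(
  series=".04 0 0 0 .01;.04 0 0 0 .02;.04 0 0 0 .03;.04 0 0 0 .04;.04 0 0 0 .04",
)

```text
clock: 18.07
position: [0.5259, -0.0029, 0.1607]
orientation: [-0.6, 0.8, -0.0, -0.001]
wrist_force: [-3.5, -4.0, 5.1]
opening: 0.602
grip_force: 73.7
```

```bash
python3 - <<'E'
from h import *
s=r.sense();print(s['moment'],np.degrees(2*np.arctan2(*s['orientation'][[1,0]])),s['joint_torque'][5])
E
```

```text
[-1.4965796   1.38582006  1.13721826] 253.70069340316314 -1.2369733303785324
```

The moment climbed to 1.1 N m, well above friction, so the screw is at its stop. I'll back off inside the slack and lift the key out.

Emit:
jog_arm(
  series=".04 0 0 0 -.06;.04 0 0 0 -.13;.04 0 0 -.002 -.13;.04 0 0 -.006 -.13;.04 0 0 -.012 -.13;.04 0 0 -.02 -.13;.04 0 0 -.035 -.13;.04 0 0 -.055 -.13;.04 0 0 -.075 -.13;.04 0 0 -.09 -.13;.04 0 0 -.09 -.13;.04 0 0 -.09 -.13",
)

```text
clock: 19.07
position: [0.5265, -0.0018, 0.2511]
orientation: [-0.65, 0.76, -0.0, 0.001]
wrist_force: [-0.1, 0.2, -2.9]
opening: 0.603
grip_force: 73.3
```

```bash
python3 - <<'E'
from h import *
f,P,T=cam('top');f,P,T=cam('wrist')
s=r.sense(); p=s['position']; Rt=R.from_quat(s['orientation']).as_matrix(); print(p,np.degrees(2*np.arctan2(*s['orientation'][[1,0]])),s['wrist_force'],s['joint_pos'].round(2))
L=((P-p)@Rt)*1000; Q=L.reshape(-1,3);Q=Q[~np.isnan(Q[:,0])]
H=Q[(Q[:,2]<-10)&(Q[:,2]>-32)&(abs(Q[:,1])<24)&(abs(Q[:,0])<30)]
print('handle top',len(H),np.median(H[:,2]),cv2.minAreaRect(H[:,:2].astype(np.float32)))
S=Q[(Q[:,2]>54)&(Q[:,2]<63)&(abs(Q[:,1])<30)&(abs(Q[:,0])<40)];print(len(S),np.median(S[:,2]),S.min(0),S.max(0))
print(slot(f,T,(.5263,-.0023),.097))
cv2.imwrite('pics/w5.png',f['color'])
E
```

```text
[ 0.52579937 -0.00198523  0.24898509] 261.11258871250277 [-0.58539763 -0.16483024 -2.56180566] [ 0.38 -0.16 -0.1  -0.   -1.63 -0.53]
handle top 7681 -19.9791239180885 ((-0.49756622314453125, 0.010509490966796875), (48.118045806884766, 32.68778610229492), 89.67768859863281)
1208 57.78593436680042 [ -6.60462188 -18.15598558  54.01805288] [17.81230472 19.00915278 62.9049532 ]
(((525.1212158203125, -4.219827651977539), (6.202730655670166, 26.531566619873047), 84.02098083496094), array([ 0.52527426, -0.00431946,  0.097     ]), np.int64(156))
```

View pics/w5.png

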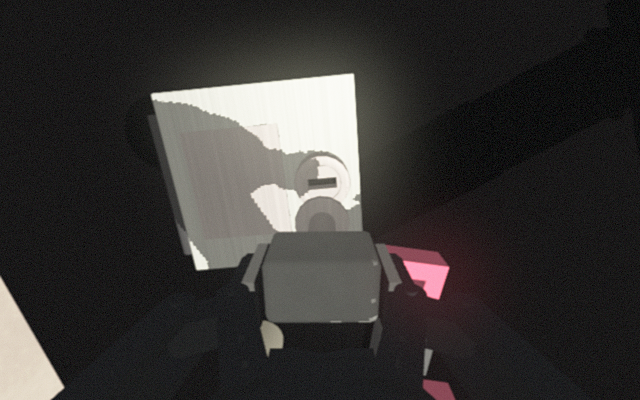

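The view shows the slot at (322,183), now square with the cover and partly hidden by the key's shoulder. The cover is still shut. I'll carry the key to the stand, stopping short to see the stand's slot.

Emit:
jog_arm(
  series=".04 -.034 .0113 0 .011;.04 -.068 .0226 0 .022;.04 -.102 .0338 0 .033;.04 -.135 .0451 0 .044;.04 -.169 .0564 0 .055;.04 -.203 .0677 0 .066;.04 -.237 .079 0 .077;.04 -.271 .09 0 .088;.04 -.305 .1015 0 .099;.04 -.3387 .1128 0 .11;.04 -.3387 .1128 0 .11;.04 -.3387 .1128 0 .11",
)

```text
clock: 20.17
position: [0.4658, 0.351, 0.2477]
orientation: [-0.608, 0.794, -0.0, -0.002]
wrist_force: [-0.1, -0.5, -2.2]
opening: 0.599
grip_force: 73.5
```

```bash
python3 - <<'E'
from h import *
f,P,T=cam('top');
cv2.imwrite('pics/t2.png',f['color']);np.savez('t2.npz',T=T)
print('top slot',slot(f,T,(.525,-.003),.097,.02,150))
Q=P.reshape(-1,3)
for k in range(2):
    f,P,T=cam('wrist')
    s=r.sense(); p=s['position']; Rt=R.from_quat(s['orientation']).as_matrix(); print(p,np.degrees(2*np.arctan2(*s['orientation'][[1,0]])),s['wrist_force'][2])
    Q=P.reshape(-1,3);H=Q[(abs(Q[:,0]-.45)<.06)&(abs(Q[:,1]-.291)<.06)&(Q[:,2]>.035)&(Q[:,2]<.044)];print('stand',len(H),cv2.minAreaRect((H[:,:2]*1000).astype(np.float32)))
g=f['color'].max(2).astype(int); q=(np.r_[.451,.2925,.04]-T[:3,3])@T[:3,:3];u,v=f['cx']+f['fx']*q[0]/q[2],f['cy']+f['fy']*q[1]/q[2];print(u,v)
print(g[int(v)-24:int(v)+24:3,int(u)-30:int(u)+30:3])
cv2.imwrite('pics/w6.png',f['color'])
for thr in(40,55,70,90):print(thr,slot(f,T,(.451,.2925),.04,.021,thr))
L=((P-p)@Rt)*1000; Q=L.reshape(-1,3);Q=Q[~np.isnan(Q[:,0])]
S=Q[(Q[:,2]>54)&(Q[:,2]<63)&(abs(Q[:,1])<30)&(abs(Q[:,0])<40)];print(len(S),np.median(S[:,2]),S.min(0),S.max(0))
E
```

```text
top slot (((524.0189208984375, -3.9500045776367188), (8.830522537231445, 26.90651512145996), 87.75994110107422), array([ 0.52286331, -0.00454053,  0.097     ]), np.int64(52))
[0.46675046 0.34928239 0.24918333] 254.82510317808288 -1.6764947387876579
stand 3981 ((450.2806091308594, 293.0195007324219), (64.13261413574219, 80.09395599365234), 75.12767791748047)
[0.46702225 0.34889441 0.24968384] 254.7831865408318 -2.1073871885805033
stand 4003 ((450.27349853515625, 293.25286865234375), (63.50062942504883, 80.12649536132812), 74.76690673828125)
321.1829582219678 119.01330461536885
[[244 243 246 247 246 246 246 247 247 247 248 248 248 243 150 154 158 154
  154 153]
 [244 245 246 245 244 244 247 247 246 248 247 248 249 186 153 154 156 155
  151 152]
 [243 245 245 245 246 245 246 246 247 246 247 247 248 183 156 155 154 150
  153 154]
 [245 245 245 246 245 246 246 246 246 246 247 247 235 156 155 157 152 153
  155 151]
 [244 245 246 245 245 244 246 246 247 247 247 248 182 155 152 155 150 153
  148 153]
 [244 245 245 245 245 245 246 247 247 248 248 250 171 152 155 154 153 154
  154 151]
 [243 2
[... 686 characters left out ...]
 243 244 245 244 245 160 155 151 155 152 153 149 153 153 149
  143 152]
 [242 241 242 244 244 245 245 227 151 152 149 149 152 154 150 150 151 150
  150 150]]
40 (((0.0, 0.0), (0.0, 0.0), 0.0), array([nan, nan, nan]), np.int64(0))
55 (((0.0, 0.0), (0.0, 0.0), 0.0), array([nan, nan, nan]), np.int64(0))
70 (((0.0, 0.0), (0.0, 0.0), 0.0), array([nan, nan, nan]), np.int64(0))
90 (((0.0, 0.0), (0.0, 0.0), 0.0), array([nan, nan, nan]), np.int64(0))
1211 59.01412171291462 [ -6.45164891 -17.51220573  54.00729203] [18.0994268  19.77383325 62.90663674]h.py:21: RuntimeWarning: Mean of empty slice.
  return cv2.minAreaRect((Q[m][:,:2]*1000).astype(np.float32)),Q[m].mean(0),m.sum()
  ret = um.true_divide(
```

View pics/w6.png

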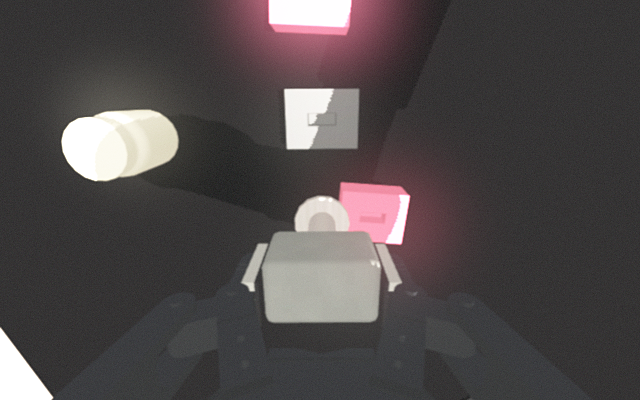

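The view shows the stand's empty slot centred at (322,119), square in the image with the key. I'll move over it and descend to just above.

Emit:
jog_arm(
  series=".04 .02 .0005 0 0;.04 .04 .001 0 0;.04 .055 .0012 .01 0;.04 .0591 .0012 .03 0;.04 .0591 .0012 .06 0;.04 .0591 .0012 .09 0;.04 .0591 .0012 .11 0;.04 .0591 .0012 .118 0;.04 .0591 .0012 .118 0;.04 .0591 .0012 .118 0;.04 .0591 .0012 .118 0",
)

```text
clock: 21.23
position: [0.4513, 0.2932, 0.1346]
orientation: [-0.607, 0.794, -0.0, 0.002]
wrist_force: [0.4, -0.1, -1.4]
opening: 0.595
grip_force: 73.5
```

```bash
python3 - <<'E'
from h import *
for k in range(2):
    f,P,T=cam('scene'); s=r.sense(); print(s['position'],np.degrees(2*np.arctan2(*s['orientation'][[1,0]])),s['wrist_force'])
E
```

```text
[0.45117766 0.29335898 0.13450998] 254.8036565794147 [-1.3008395   0.08431859 -1.57690496]
[0.4509998  0.29341871 0.13425733] 254.81072713657423 [ 0.65771828  0.13379518 -1.62777926]
```

Emit:
jog_arm(
  series=".04 .0013 .0006 .002 0;.04 .0013 .0006 .006 0;.04 .0013 .0006 .01 0;.04 .0013 .0006 .013 0;.04 .0013 .0006 .0155 0;.04 .0013 .0006 .018 0;.04 .0013 .0006 .02 0;.04 .0013 .0006 .022 0;.04 .0013 .0006 .024 0;.04 .0013 .0006 .024 0",
)

```text
clock: 22.17
position: [0.4492, 0.2917, 0.1078]
orientation: [-0.607, 0.794, -0.0, -0.0]
wrist_force: [0.4, 0.3, -2.6]
opening: 0.597
grip_force: 73.5
```

Emit:
jog_arm(
  series=".04 0 0 .001 0;.04 0 0 .002 0;.04 0 0 .003 0;.04 0 0 .004 0;.04 0 0 .005 0;.04 0 0 .006 0;.04 0 0 .006 0",
)

```text
clock: 22.75
position: [0.4495, 0.2919, 0.1038]
orientation: [-0.608, 0.794, -0.0, 0.0]
wrist_force: [-4.7, -2.2, 6.0]
opening: 0.599
grip_force: 74.4
```

Emit:
jog_arm(
  series=".085 0 0 0 0;.085 0 0 0 0;.085 0 0 0 0;.085 0 0 0 0;.085 0 0 0 0;.085 0 0 0 0;.085 0 0 0 0;.085 0 0 0 0",
)

```text
clock: 23.42
position: [0.4494, 0.2918, 0.1023]
orientation: [-0.607, 0.794, -0.0, -0.0]
wrist_force: [0.4, -0.3, 0.7]
opening: 0.997
grip_force: 0.0
```

Emit:
jog_arm(
  series=".085 0 0 -.02 0;.085 0 0 -.05 0;.085 0 0 -.09 0;.085 0 0 -.13 0;.085 -.04 0 -.15 0;.085 -.08 0 -.15 0;.085 -.12 0 -.15 0;.085 -.12 0 -.15 0;.085 -.12 0 -.15 0",
)

```text
clock: 24.17
position: [0.4806, 0.4093, 0.2487]
orientation: [-0.608, 0.794, -0.001, -0.003]
wrist_force: [-0.7, -0.2, -0.6]
opening: 0.994
grip_force: 0.0
```

```bash
python3 - <<'E'
from h import *
f,P,T=cam('top'); Q=P.reshape(-1,3)
def rc(n,x,y,d,z0,z1):
    H=Q[(abs(Q[:,0]-x)<d)&(abs(Q[:,1]-y)<d)&(Q[:,2]>z0)&(Q[:,2]<z1)];print(n,len(H),np.median(H[:,2]).round(4),cv2.minAreaRect((H[:,:2]*1000).astype(np.float32)))
rc('key',.449,.29,.05,.105,.14)
for n,x,y in(('jar',.6578,.2553),('dish',.667,-.309),('beak',.488,-.293)):rc(n,x,y,.07,.02,.2)
C=Q[(abs(Q[:,0]-.6)<.05)&(abs(Q[:,1]+.01)<.08)&(Q[:,2]>.05)];c0=C.mean(0);print('cover',np.linalg.svd(C-c0,full_matrices=False)[2][2],c0)
print('slot',slot(f,T,(.5245,-.004),.097,.018,150))
f,P,T=cam('scene');cv2.imwrite('pics/s9.png',cv2.resize(f['color'][120:280,180:500],None,fx=2.5,fy=2.5))
print(r.sense()['position'],r.sense()['wrist_force'])
E
```

```text
key 388 0.1221 ((447.5013732910156, 289.8896179199219), (32.90976333618164, 51.78767395019531), 75.8152084350586)
jar 843 0.0969 ((657.6915283203125, 255.26016235351562), (61.76239776611328, 64.43228912353516), 69.31059265136719)
dish 572 0.0291 ((667.3357543945312, -308.4419250488281), (107.12688446044922, 107.07200622558594), 32.34688186645508)
beak 715 0.0673 ((488.50177001953125, -292.9667053222656), (70.21092224121094, 71.23664855957031), 43.45580291748047)
cover [ 9.35581189e-03  8.98200406e-04 -9.99955830e-01] [ 0.59979835 -0.00983219  0.07150771]
slot (((524.0189208984375, -3.9500045776367188), (8.830522537231445, 26.90651512145996), 87.75994110107422), array([ 0.52286331, -0.00454053,  0.097     ]), np.int64(52))
[0.48091783 0.40742961 0.2520452 ] [1.35543309 0.22654754 0.09083177]
```

View pics/s9.png

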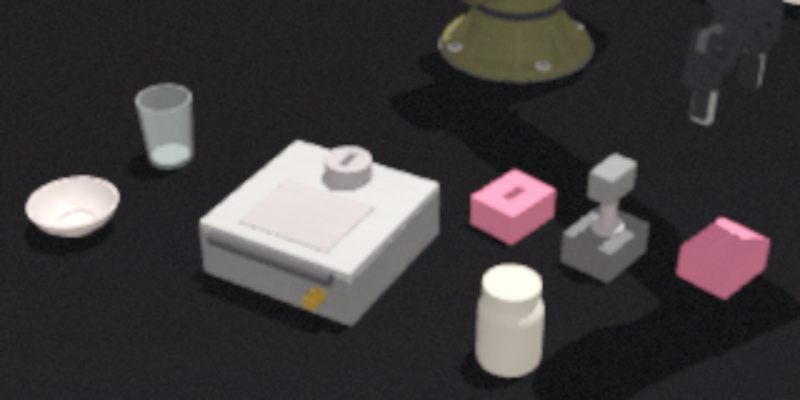

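The scene shows the cover shut with the slot along the chamber's x at (348,158). The key stands fully down in the grey stand (605,215) at the same height as at the start, and the beaker, jar and dish have not moved.

```bash
python3 -c "
from workcell import ticket
print(ticket.close_job())"
```

```text
the job is handed in; nothing more can be done
None
```

I handed the job in at about 24 s: the cover is shut, the screw was turned clockwise to its stop with one fresh grip part-way, the key stands fully down in its stand, and the beaker, jar and dish have not moved.

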